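# Find the key that opens the lock box

### The arm

A 7-joint arm with a two-finger parallel gripper is mounted at the origin on a cart in front of the work surface, level with it; the furniture and walls round the work are solid. World frame = base frame: x ahead of the robot, y to its left, z up, the work surface at z = 0. Lengths are in m, angles in rad, forces in N, time in s.
With the tool pointing down it reaches from about 0.4 to 0.85 m from the base axis. Payload 10.4 kg.
Tool frame: the origin (TCP) lies midway between the tips of the shut fingers; the grasp point (between the pads) lies pinch_z behind it (pinch_z is the distance from the TCP to the grasp point, in m); z points along the fingers, y is the line along which they close (so a half turn about z gives the same grasp; the last joint's range is limited). The gripper opens to 87 mm and grips with 3 to 60 N. Pads are 19 mm wide; open, the fingers measure 117 mm over their backs; the gripper's body (75 mm by 190 mm) begins 51 mm behind the grasp point.
Start: joints at [-1.329, 0.332, -0.065, 1.46, 0.022, 1.35, -0.088], TCP at [0.164, 0.603, 0.223] pointing down, gripper open.
Joint ranges: [-2.6, 2.6], [-0.5, 2.12], [-1.47, 1.34], [0.16, 2.42], [-1.27, 4.41], [0.06, 2.06], [-2.6, 2.6]. Speed limits (rad/s): [2.22, 2.22, 2.79, 2.79, 3.14, 3.14, 3.14].

### API

Orientations are given as [roll, pitch, yaw] about the fixed x, y, z axes, in that order (R = Rz(yaw) Ry(pitch) Rx(roll)).
In Python, from cell import observe, get_image, camera_params, close_job, pinch_z gives the robot as it stands.
- The arm moves only by the tool servo_tool, never from a script. Its arguments are lists of equal length, an entry for each row: "grip": the closure, from 0 (fully open) to 1 (shut); "xyz": the shift along the world's x, y, z in mm, a list of three; "roll": the turn about the world's z in rad. In form: {"grip": [grip, ...], "xyz": [[x, y, z], ...], "roll": [roll, ...]}. A call has 1 to 20 rows; each row shifts and turns the commanded pose from where the row before left it; what a row does not reach is not made up. A row lasts 1/12 s, in which the tool goes at most 41.7 mm and 7.16 degrees, less where a joint would pass 70% of its speed; a pose out of reach is approached as far as the arm can. A call is refused whole if a number of a shift passes 41.7 or a number of a turn 0.125, either way. A call with a gripper value outside its range is refused whole. The fingers move at their own pace and stop on an object; "squeeze" is the grip in N (left out, the last holds). Time passes only in rows, so rows that do not move let the fingers close. It gives the time, the measured TCP pose, the force, the opening and the grip force at its end, in the units of the state.
- observe(): the state, without advancing time (a new reading comes with each control period).
- get_image(name): name is "side" or "top" or "wrist"; returns the picture (480x640x3 uint8, blue, green, red); there is no depth.
- camera_params(name): a dict with "fx", "fy", "cx", "cy" (pixels), "R" (3x3) and "t" (3): a world point X has camera coordinates R X + t; the wrist camera has in their place "hand_eye" (4x4, takes a point from camera to tool coordinates, whose origin is the TCP and whose axes are the flange's). Camera axes: x right, y down, z forward; pixel columns grow to the right and rows downward; lengths in m; the calibration is good to about 2 mm. A picture is of the moment at which its call begins: read the wrist's pose just before it. camera_params takes no time and is no camera call.
- close_job(): hands the job in; it is judged then, once.
The state is a dict: "time": time; "q": joint angles; "dq": joint speeds; "effort": joint torques, N m; "ee_pos": TCP position; "ee_rot": TCP orientation; "force": force on the tool from outside, world axes, zero at the start; "moment": the same for the moment, N m; "width": finger opening in m; "grip_force": force on a finger pad.
Only numpy, scipy, OpenCV 4.12 (cv2) and the standard library are available. Lean on these libraries where they do the work, as an engineer would, in place of code of your own. Each camera call takes 0.05 s, during which the arm holds its last target. There are 200 camera calls.

### The job

One of the three keys in the wooden rack turns the lock of the blue lock box, and nobody knows which: try them one at a time, each pushed fully down into the keyhole, without forcing one that jams, until one turns clockwise and the drawer springs out. Put every key that does not turn back upright in the rack, leave the one that works in the lock, fully down, and let go. Do not shift the mug, the tape measure or the blue coupler.

Things in the scene. Friction and masses are not known exactly. Their poses are not given: they have to be found in the camera images.
- keyhole (a point): Centre of the keyhole slot (40 x 10 mm, in a round brass barrel inside a steel bezel 64 mm across, 3 mm proud) on the lock box, 86 mm up, at the level where a key's collar rests when fully down; the bow's centre is then 38 mm above it. x along the slot, away from the robot; y left; z up. Any key goes in straight down, blade along the slot, either way round. The point does not turn with the barrel.
- lock_box: Blue steel lock box, fixed: 150 (x) x 250 (y) x 85 mm high; origin at the centre of its underside, x away from the robot, y left. Keyhole 75 mm right of centre, drawer in the left half of the front. Fully down, a wrong key turns only 0.2 to 0.4 rad clockwise seen from above, then jams on a hidden ward; turn it fully back before drawing it up, or the slot stays askew. A key over 3 mm too high may jam too.
- drawer (a joint): How far the sprung drawer (bar handle 35 mm out of its front) stands out to the robot: 0 shut, held by the lock; 0.055 m let go. The right key turns clockwise with 2 to 4 N at the end of its bow; at 0.4 to 0.8 rad the drawer springs out by itself in under a second; stop at 1.2 rad. The barrel stays where it is left and does not turn anticlockwise past the start.
- key_rack: Wooden key rack fixed to the bench, 270 mm long (its x) x 64 mm wide (y) x 66 mm high; origin at the centre of its underside. Three slots, 43 mm (x) x 13 mm (y), 60 mm deep, at x = -85, 0 and +85 mm; one key stands in each, blade along x, collar resting on the top, bow centre 104 mm above the bench.
- key_red_grip (a point): Centre of the red bow (handle) of a loose key. Bow 66 mm long (x), 10 thick (y: grip across), 28 tall (z up). Collar (32 x 18 x 6 mm) with its underside 38 mm below this point, on a shank; under it a blade 36 wide (x), 6 thick (y), 56 long, round-ended. 80 g. The three differ in colour and hidden notches only; colour and place do not tell which works, it changes each time.
- key_yellow_grip (a point): Centre of the yellow bow (handle) of a loose key. Bow 66 mm long (x), 10 thick (y: grip across), 28 tall (z up). Collar (32 x 18 x 6 mm) with its underside 38 mm below this point, on a shank; under it a blade 36 wide (x), 6 thick (y), 56 long, round-ended. 80 g. The three differ in colour and hidden notches only; colour and place do not tell which works, it changes each time.
- key_green_grip (a point): Centre of the green bow (handle) of a loose key. Bow 66 mm long (x), 10 thick (y: grip across), 28 tall (z up). Collar (32 x 18 x 6 mm) with its underside 38 mm below this point, on a shank; under it a blade 36 wide (x), 6 thick (y), 56 long, round-ended. 80 g. The three differ in colour and hidden notches only; colour and place do not tell which works, it changes each time.
- key_red: The red key itself; origin at the underside of its collar, 38 mm below the bow's centre; axes as there.
- key_yellow: The yellow key itself; origin at the underside of its collar, 38 mm below the bow's centre; axes as there.
- key_green: The green key itself; origin at the underside of its collar, 38 mm below the bow's centre; axes as there.
- coupler_mid (a point): Middle of a loose blue hose coupler, a ring 69 mm across and 56 mm high, standing on the bench. Leave it.
- tape_mid (a point): Middle of a loose yellow tape measure, 74 x 78 x 31 mm. Leave it.
- mug_mid (a point): Middle of a loose red mug, 84 x 120 x 91 mm with its handle. Leave it.
Things that resemble listed ones, but are neither listed nor needed, are in the scene too. What is shaped like the key_yellow but purple is not meant.

How it is judged:
By the outcome, as a careful person would: the job done as asked, in the order asked, and still so for the second after the job is handed in, with the robot touching nothing.
It also fails if it takes over 72 s, if anything falls off the work surface, if the arm or the gripper's body presses on something with over 40 N, if the wrist force passes 120 N, or if a joint passes its speed limit or range.

## Working session

There is one attempt and no reset: what is moved stays moved. The work goes in short steps, Python scripts to look and compute and a tool call to move; the robot and the scene stay as the last step left them, time stands still between calls to the robot, and variables do not carry over. Pictures are saved under pics/ and viewed, at most 10 in all, crops included, and the job is handed in when it is done.

Besides the shell and the picture viewer there is one more tool, called after "Call:" as name([rows], argument=value, ...), one row to a line, values as JSON. servo_tool: Moves the arm, as the interface text tells. Its arguments: {"type":"object","properties":{"grip":{"type":"array","items":{"type":"number"}},"xyz":{"type":"array","items":{"type":"array","items":{"type":"number"}}},"roll":{"type":"array","items":{"type":"number"}},"squeeze":{"type":"number"}},"required":["grip","xyz","roll"]}

```bash
mkdir -p pics; ls; python3 - <<'E'
from cell import *
import cv2
print(observe(),pinch_z)
for n in("side","top"):
    cv2.imwrite(f"pics/{n}0.png",get_image(n)); print(n,camera_params(n))
print(camera_params("wrist"))
E
```

```text
pics
{'time': 0.0, 'q': array([-1.32862562,  0.33287577, -0.06472966,  1.46100356,  0.02158934,
        1.34989617, -0.08847974]), 'dq': array([ 1.68963610e-04,  3.21034734e-04,  8.58740361e-04,  5.47746168e-05,
        2.24288099e-05, -2.87556336e-04,  2.82547240e-04]), 'effort': array([ 6.19342482e-04, -6.23268914e+01,  2.48723407e-02, -3.89889443e+01,
       -6.13184203e-02,  4.00014070e-02,  1.73604603e-04]), 'ee_pos': array([0.16343263, 0.60282168, 0.22172186]), 'ee_rot': array([-3.14010592e+00,  5.11596230e-05,  2.87689024e+00]), 'force': array([0.27978122, 0.21075451, 0.24128973]), 'moment': array([ 0.03794232, -0.01918734,  0.0220273 ]), 'grip_force': 0.0, 'width': 0.08690126525610253} 0.0187
side {'fx': 521.2363250443271, 'fy': 521.2363250443271, 'cx': 311.5610685081355, 'cy': 242.46996583440486, 'R': array([[ 9.99991494e-01,  2.48496268e-03,  3.29184207e-03],
       [ 4.10949064e-03, -5.32335936e-01, -8.46523221e-01],
       [-3.51212779e-04,  8.46529548e-01, -5.32341620e-01]]), 't': array([-0.52609483, -0.06786933,  1.38177143])}
top {'fx': 494.2610791936836, 'fy': 494.2610791936836, 'cx': 321.0105539431983, 'cy': 233.32688391345184, 'R': array([[-0.01819467, -0.99983297,  0.00172761],
       [-0.99414053,  0.01790688, -0.10660185],
       [ 0.10655311, -0.00365707, -0.99430029]]), 't': array([-0.30691975,  0.5199398 ,  1.35958258])}
{'fx': 398.3956321917617, 'fy': 398.3956321917617, 'cx': 318.58722085460323, 'cy': 237.8802940912165, 'hand_eye': array([[-4.97813788e-05, -9.66670205e-01, -2.56024829e-01,
         6.89649813e-02],
       [ 9.99999996e-01, -3.03866531e-05, -7.97090912e-05,
        -6.47971982e-04],
       [ 6.92726658e-05, -2.56024832e-01,  9.66670203e-01,
        -1.61373095e-01],
       [ 0.00000000e+00,  0.00000000e+00,  0.00000000e+00,
         1.00000000e+00]])}
```

View pics/top0.png

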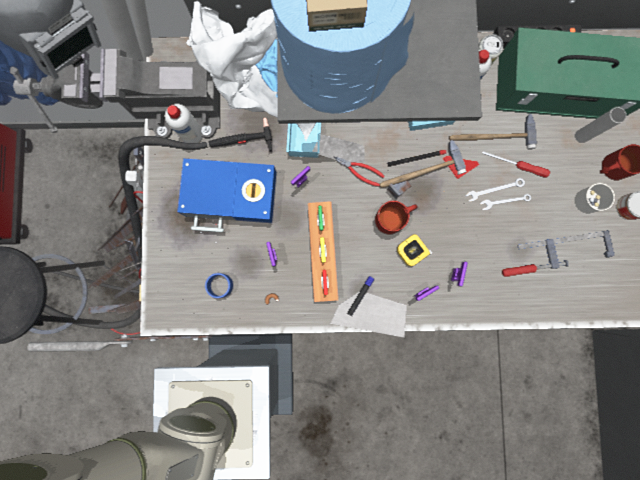

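View pics/side0.png

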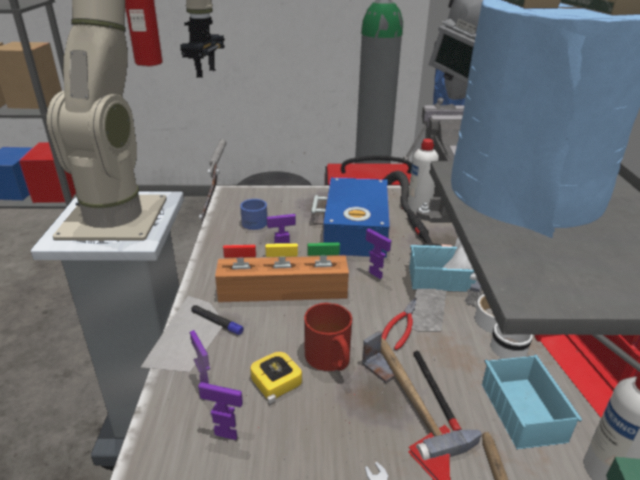

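The top view shows the box keyhole at (253,190) and the racked keys: red (325,283), yellow (323,250), green (321,217). The purple key-shaped things at (300,178), (271,255), (426,292) and (458,274) are decoys. They are purple and not in the rack, so they don't fit. The side view agrees, with red, yellow and green bows in the rack at (239,250), (282,250) and (323,248).

```bash
cat > h.py <<'E'
from cell import *
import cv2, numpy as np
from scipy.spatial.transform import Rotation as Ro
def cam(n,o=None):
    p=camera_params(n); K=(p["fx"],p["fy"],p["cx"],p["cy"])
    if n!="wrist": R=p["R"].T; return K,R,-R@p["t"]
    T=np.eye(4); T[:3,:3]=Ro.from_euler("xyz",o["ee_rot"]).as_matrix(); T[:3,3]=o["ee_pos"]; T=T@p["hand_eye"]
    return K,T[:3,:3],T[:3,3]
def ray(c,uv,z):
    (fx,fy,cx,cy),R,t=c; uv=np.atleast_2d(uv).astype(float)
    d=np.c_[(uv[:,0]-cx)/fx,(uv[:,1]-cy)/fy,np.ones(len(uv))]@R.T
    return t+d*((z-t[2])/d[:,2])[:,None]
def proj(c,X):
    (fx,fy,cx,cy),R,t=c; q=(np.atleast_2d(X)-t)@R
    return np.c_[fx*q[:,0]/q[:,2]+cx,fy*q[:,1]/q[:,2]+cy]
HUE=dict(red=(0,5,200),yellow=(24,34,170),green=(50,75,120),orange=(8,18,130),blue=(105,120,120),brass=(20,28,60))
def blobs(im,name,roi=None,amin=30):
    h=cv2.cvtColor(im,cv2.COLOR_BGR2HSV); lo,hi,s=HUE[name]
    m=cv2.inRange(h,(lo,s,60),(hi,255,255))
    if name=="red": m|=cv2.inRange(h,(175,s,60),(180,255,255))
    if roi: k=np.zeros_like(m); k[roi[1]:roi[3],roi[0]:roi[2]]=1; m*=k
    cs=cv2.findContours(m,cv2.RETR_EXTERNAL,cv2.CHAIN_APPROX_NONE)[0]
    return sorted([c[:,0] for c in cs if cv2.contourArea(c)>=amin],key=lambda c:-cv2.contourArea(c))
def rect(c,ct,z):
    P=ray(c,ct,z)[:,:2]*1000; (x,y),(w,h),a=cv2.minAreaRect(P.astype(np.float32))
    if w<h: w,h,a=h,w,a+90
    a=(a+90)%180-90
    return np.round([x,y,w,h,a],1)
E
python3 - <<'E'
from h import *
im=cv2.imread("pics/top0.png"); c=cam("top")
for n,z in(("red",.118),("yellow",.118),("green",.118)):
    for b in blobs(im,n,(310,200,338,300),10)[:2]: print(n,rect(c,b,z),b.mean(0))
for b in blobs(im,"orange",(300,195,345,310),100): print("rack",rect(c,b,.066))
for b in blobs(im,"blue",(170,150,285,230),100)[:1]: print("box",rect(c,b,.085))
g=im[172:208,235:272]; cv2.imwrite("pics/k.png",np.hstack([cv2.resize(g,(370,360),interpolation=2),cv2.resize(im[198:306,305:345],(222,360*1),interpolation=2)]))
print(ray(c,[[253,190]],.089))
E
```

```text
green [ 546.6 -314.6   61.5    6.6    3. ] [320.24489796 217.73469388]
box [632.1 -62.5 255.3 157.1  84.5]
[[ 0.62908055 -0.13404087  0.089     ]]
```

View pics/k.png

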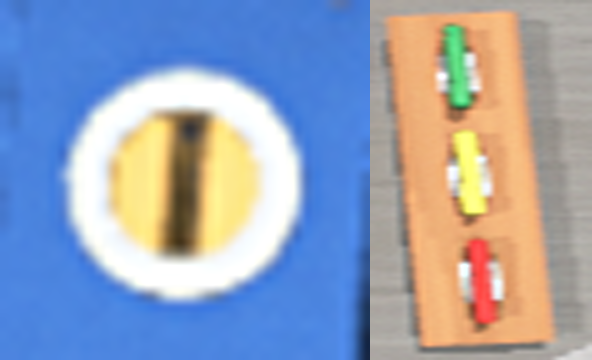

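The crop shows the slot in its brass barrel, almost along x, and the green, yellow and red keys standing in the orange rack. Next I move over the area for a wrist look.

Call:
servo_tool([
  [28, -25, 8],
  [28, -25, 8],
  [28, -25, 8],
  [28, -25, 8],
  [28, -25, 8],
  [28, -25, 8],
  [28, -25, 8],
  [28, -25, 8],
  [28, -25, 8],
  [28, -25, 8],
  [28, -25, 8],
  [28, -25, 8],
], grip=[0, 0, 0, 0, 0, 0, 0, 0, 0, 0, 0, 0], roll=[0, 0, 0, 0, 0, 0, 0, 0, 0, 0, 0, 0])

```text
time: 1.1
ee_pos: [0.5005, 0.3017, 0.3188]
ee_rot: [-3.141, -0.0, 2.877]
force: [-0.0, 0.4, -1.0]
width: 0.0869
grip_force: 0.0
```

Call:
servo_tool([
  [2, -38, 0],
  [2, -38, 0],
  [2, -38, 0],
  [2, -38, 0],
  [2, -38, 0],
  [2, -38, 0],
  [2, -38, 0],
  [2, -38, 0],
  [2, -38, 0],
  [2, -38, 0],
  [2, -38, 0],
  [2, -38, 0],
  [2, -38, 0],
  [2, -38, 0],
  [0, 0, 0],
  [0, 0, 0],
  [0, 0, 0],
], grip=[0, 0, 0, 0, 0, 0, 0, 0, 0, 0, 0, 0, 0, 0, 0, 0, 0], roll=[0.02, 0.02, 0.02, 0.02, 0.02, 0.02, 0.02, 0.02, 0.02, 0.02, 0.02, 0.02, 0.02, 0.02, 0, 0, 0])

```text
time: 2.52
ee_pos: [0.5276, -0.2283, 0.3181]
ee_rot: [3.141, -0.001, -3.127]
force: [0.6, 1.1, -0.1]
width: 0.087
grip_force: 0.0
```

```bash
python3 - <<'E'
from h import *
o=observe(); im=get_image("wrist"); cv2.imwrite("pics/w1.png",im); np.save("w1.npy",np.r_[o["ee_pos"],o["ee_rot"]])
print(o["time"],o["q"].round(2),o["ee_pos"],o["ee_rot"])
E
```

```text
2.5167 [-0.21  0.2   0.65  1.47 -0.12  1.51  2.02] [ 0.52756857 -0.22830779  0.31813435] [ 3.14107321e+00 -7.82529213e-04 -3.12660150e+00]
```

View pics/w1.png

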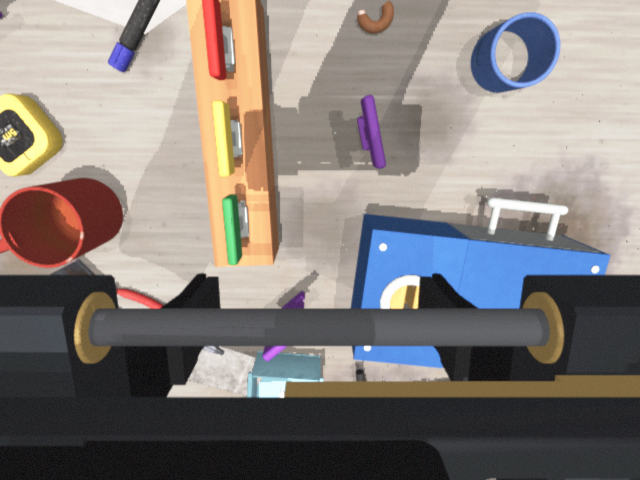

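The wrist view shows the rack with red (214,40), yellow (222,138) and green (232,230). The keyhole (405,295) is half hidden by the gripper.

```bash
python3 - <<'E'
from h import *
p=np.load("w1.npy"); o=dict(ee_pos=p[:3],ee_rot=p[3:]); c=cam("wrist",o); im=cv2.imread("pics/w1.png")
for n in("red","yellow","green"):
    for b in blobs(im,n,(180,0,280,270),60)[:1]: print(n,rect(c,b,.118),b.min(0),b.max(0))
for b in blobs(im,"orange",(170,0,290,270),500)[:1]: print("rack",rect(c,b,.066))
ct=cam("top")
t=cv2.imread("pics/top0.png")
for n in("red","yellow","green"):
    HUE.update(red=(0,6,150),yellow=(25,34,120),green=(45,80,100))
    for b in blobs(t,n,(310,200,338,300),8)[:1]: print("top",n,rect(ct,b,.118))
HUE["orange"]=(5,19,90)
for b in blobs(t,"orange",(300,195,345,310),100)[:1]: print("toprack",rect(ct,b,.066))
E
```

```text
green [ 547.8 -309.6   64.4   12.4    2.7] [223 196] [240 263]
rack [ 466.7 -292.5  252.1   28.4    2.9]
top red [ 377.5 -322.8   62.4   10.7    2.8]
top yellow [ 462.2 -319.1   65.7   10.6    2.5]
top green [ 546.6 -313.8   61.5    8.9    1.9]
toprack [ 462.4 -318.8  270.4   65.2    2.8]
```

```bash
python3 - <<'E'
from h import *
def tri(a,b):
    A=[];B=[]
    for n,uv in(("top",a),("side",b)):
        c=cam(n); p0=ray(c,[uv],0)[0]; d=p0-c[2]; d/=np.linalg.norm(d); M=np.eye(3)-np.outer(d,d); A.append(M);B.append(M@c[2])
    X=np.linalg.lstsq(np.vstack(A),np.hstack(B),rcond=None)[0]; return X.round(3), proj(cam("top"),X).round(0), proj(cam("side"),X).round(0)
print(tri((480,118),(500,327))); print(tri((278,118),(436,172)))
E
```

```text
(array([ 0.765, -0.707,  0.243]), array([[480., 119.]]), array([[501., 327.]]))
(array([ 0.781, -0.215,  0.23 ]), array([[278., 117.]]), array([[435., 172.]]))
```

Call:
servo_tool([
  [30, 19, -12],
  [30, 19, -12],
  [30, 19, -12],
  [30, 19, -12],
  [27, 18, -10],
  [0, 0, 0],
  [0, 0, 0],
  [0, 0, 0],
], grip=[0, 0, 0, 0, 0, 0, 0, 0], roll=[0, 0, 0, 0, 0, 0, 0, 0])

```text
time: 3.23
ee_pos: [0.6744, -0.1338, 0.2605]
ee_rot: [-3.142, -0.001, -3.125]
force: [0.1, -0.4, -0.4]
width: 0.0872
grip_force: 0.0
```

```bash
python3 - <<'E'
from h import *
o=observe(); im=get_image("wrist"); c=cam("wrist",o); np.save("w2.npy",np.r_[o["ee_pos"],o["ee_rot"]]); cv2.imwrite("pics/w2full.png",im)
print(o["ee_pos"],o["ee_rot"][2])
u,v=proj(c,[.629,-.134,.089])[0].astype(int); print(u,v)
g=im[max(v-70,0):v+70,u-90:u+90]; cv2.imwrite("pics/w2.png",cv2.resize(g,None,fx=4,fy=4,interpolation=2))
E
```

```text
[ 0.67443597 -0.13383315  0.26051084] -3.1249810836822722
320 162
```

View pics/w2.png

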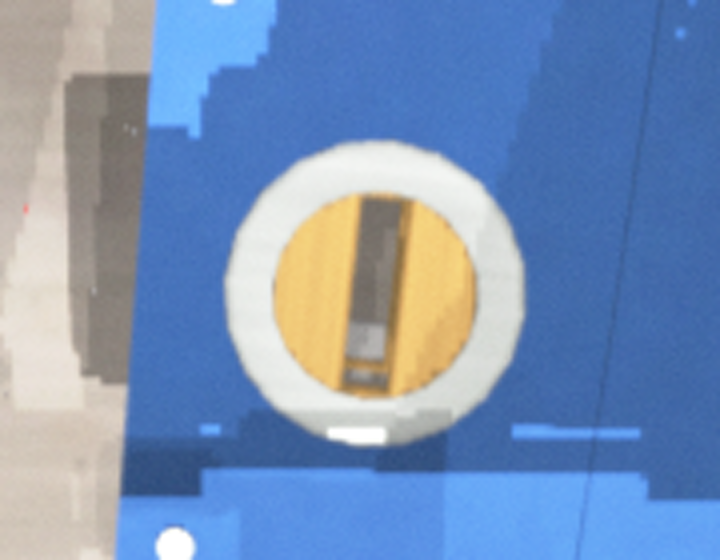

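The crop shows the bezel centred at crop (375,293), the barrel at (375,295), and the slot running from (382,197) to (366,393).

```bash
python3 - <<'E'
from h import *
p=np.load("w2.npy"); o=dict(ee_pos=p[:3],ee_rot=p[3:]); c=cam("wrist",o); im=cv2.imread("pics/w2full.png")
HUE["brass"]=(14,30,90)
bs=blobs(im,"brass",(290,130,360,200),30)
b=np.vstack(bs); P=ray(c,b,.087)[:,:2]*1000
(x,y),r=cv2.minEnclosingCircle(P.astype(np.float32)); print("barrel",x,y,r,len(bs))
h=cv2.cvtColor(im,cv2.COLOR_BGR2HSV); m=cv2.inRange(h,(0,0,150),(179,50,255)); m[:130]=0;m[203:]=0;m[:,:280]=0;m[:,365:]=0
q=np.argwhere(m)[:,::-1]; P=ray(c,q,.088)[:,:2]*1000; (x,y),r=cv2.minEnclosingCircle(P.astype(np.float32)); print("bezel",x,y,r)
f=lambda X,Y:(230+X/4-.4,92+Y/4-.4)
A=ray(c,[f(382,197),f(366,393),f(360,200),f(344,385),f(405,200),f(392,390),f(157,0),f(117,560),f(375,293)],.087)[:,:2]*1000
print(A.round(1)); 
for i in(0,2,4,6): d=A[i]-A[i+1]; print(np.degrees(np.arctan2(d[1],d[0]))%180-180*0)
E
```

```text
barrel 631.8718872070312 -131.51699829101562 20.953718185424805 1
bezel 631.7426147460938 -131.55438232421875 31.153444290161133
[[ 611.8 -130.4]
 [ 652.  -133. ]
 [ 612.5 -134.9]
 [ 650.4 -137.6]
 [ 612.3 -125.7]
 [ 651.2 -127.5]
 [ 574.6 -175.8]
 [ 689.1 -186.2]
 [ 631.2 -131.5]]
176.38494422671354
175.90246508300808
177.37202990169578
174.80435334712908
```

Call:
servo_tool([
  [-21, -30, -7],
  [-21, -30, -7],
  [-21, -30, -7],
  [-21, -30, -7],
  [-21, -30, -7],
  [-22, -28, -5],
  [0, 0, 0],
  [0, 0, 0],
  [0, 0, -34],
  [0, 0, -34],
  [0, 0, -34],
  [0, 0, -33],
  [0, 0, 0],
  [0, 0, 0],
], grip=[0, 0, 0, 0, 0, 0, 0, 0, 0, 0, 0, 0, 0, 0], roll=[0.032, 0, 0, 0, 0, 0, 0, 0, 0, 0, 0, 0, 0, 0])

```text
time: 4.45
ee_pos: [0.5474, -0.3116, 0.0855]
ee_rot: [3.14, -0.002, -3.094]
force: [0.1, -0.9, 1.4]
width: 0.0871
grip_force: 0.0
```

Call:
servo_tool([
  [0, 0, 0],
  [0, 0, 0],
  [0, 0, 0],
  [0, 0, 0],
  [0, 0, 0],
  [0, 0, 0],
  [0, 0, 0],
  [0, 0, 0],
  [0, 0, 0],
  [0, 0, 0],
], grip=[1, 1, 1, 1, 1, 1, 1, 1, 1, 1], roll=[0, 0, 0, 0, 0, 0, 0, 0, 0, 0], squeeze=40)

```text
time: 5.28
ee_pos: [0.5475, -0.3128, 0.0855]
ee_rot: [3.141, -0.0, -3.094]
force: [-0.3, 0.4, 0.2]
width: 0.0282
grip_force: 0.0
```

Call:
servo_tool([
  [0, 0, 0],
  [0, 0, 0],
  [0, 0, 0],
  [0, 0, 0],
  [0, 0, 0],
  [0, 0, 0],
], grip=[1, 1, 1, 1, 1, 1], roll=[0, 0, 0, 0, 0, 0])

```text
time: 5.78
ee_pos: [0.5475, -0.3127, 0.0855]
ee_rot: [3.141, -0.0, -3.094]
force: [-0.4, 0.4, -0.9]
width: 0.0098
grip_force: 40.0
```

```bash
python3 - <<'E'
from h import *
o=observe(); im=get_image("wrist"); c=cam("wrist",o); np.save("w3.npy",np.r_[o["ee_pos"],o["ee_rot"]]); cv2.imwrite("pics/w3full.png",im)
print(o["force"],o["grip_force"],o["width"])
HUE["green"]=(45,80,80)
for n in("green","yellow","red"):
  for b in blobs(im,n,None,60)[:2]: print(n,b.min(0),b.max(0),rect(c,b,.118),b[b[:,1].argmin()])
g=im[40:340,170:470]; cv2.imwrite("pics/w3.png",cv2.resize(g,(600,600)))
E
```

```text
[-0.41503629  0.43964893 -0.86613067] 39.957932168617845 0.00977629949737796
green [304 233] [332 308] [ 524.5 -315.    27.2    9.7    3.2] [314 233]
green [305 346] [331 380] [ 559.8 -313.2   14.     9.5    2.7] [306 346]
```

View pics/w3.png

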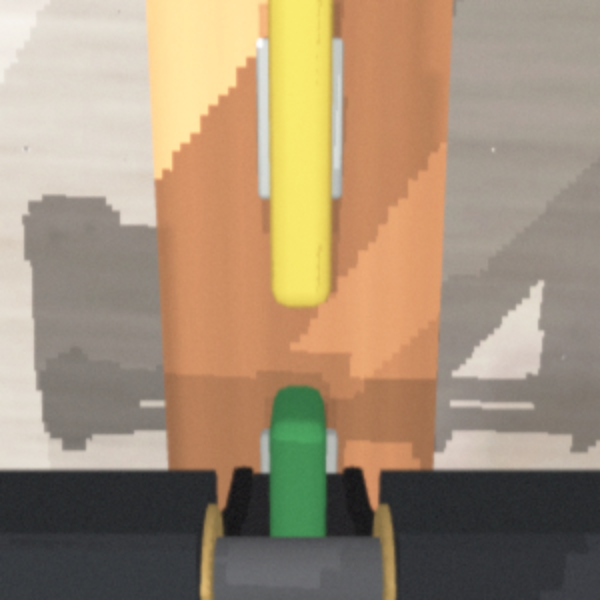

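The crop shows the green bow held between the fingers, with its near top edge at crop row ~428 (full row 254, col 319). The yellow bow's far end is at full row ~191.

```bash
python3 - <<'E'
from h import *
p=np.load("w3.npy"); c=cam("wrist",dict(ee_pos=p[:3],ee_rot=p[3:]))
print(ray(c,[(319,254),(320,233),(320,191)],.118)*1000, ray(c,[(320,233)],.09)*1000, p)
E
```

```text
[[ 518.17664188 -314.84939537  118.        ]
 [ 510.84335341 -314.86312233  118.        ]
 [ 496.80274336 -315.53792505  118.        ]] [[ 517.876537   -314.43325743   90.        ]] [ 5.47527041e-01 -3.12748921e-01  8.55244374e-02  3.14149076e+00
 -9.59469425e-05 -3.09442723e+00]
```

Call:
servo_tool([
  [0, 0, 15],
  [0, 0, 30],
  [0, 0, 30],
  [0, 0, 30],
  [0, 0, 30],
  [16, 37, 0],
  [16, 37, 0],
  [16, 37, 0],
  [17, 36, 0],
  [17, 36, 0],
  [0, 0, 0],
  [0, 0, -20],
  [0, 0, -24],
  [0, 0, 0],
  [0, 0, 0],
  [0, 0, 0],
], grip=[1, 1, 1, 1, 1, 1, 1, 1, 1, 1, 1, 1, 1, 1, 1, 1], roll=[0, 0, 0, 0, 0, -0.03, -0.03, -0.03, -0.032, 0, 0, 0, 0, 0, 0, 0])

```text
time: 7.17
ee_pos: [0.6298, -0.1302, 0.1777]
ee_rot: [-3.142, 0.001, 3.066]
force: [-0.1, -0.6, 0.1]
width: 0.0098
grip_force: 40.0
```

```bash
python3 - <<'E'
from h import *
o=observe(); im=get_image("wrist"); np.save("w4.npy",np.r_[o["ee_pos"],o["ee_rot"]]); cv2.imwrite("pics/w4full.png",im)
print(o["force"],o["grip_force"],o["width"],o["ee_pos"],o["ee_rot"],o["q"].round(2))
g=im[190:340,220:420]; cv2.imwrite("pics/w4.png",cv2.resize(g,(800,600),interpolation=2))
E
```

```text
[-0.05581246 -0.59340903  0.14936253] 39.957879949361086 0.00981300040319841 [ 0.62984369 -0.13021158  0.17774144] [-3.14153006e+00  8.69074741e-04  3.06641581e+00] [-0.3   0.44  0.58  1.5  -0.24  1.28  1.8 ]
```

View pics/w4.png

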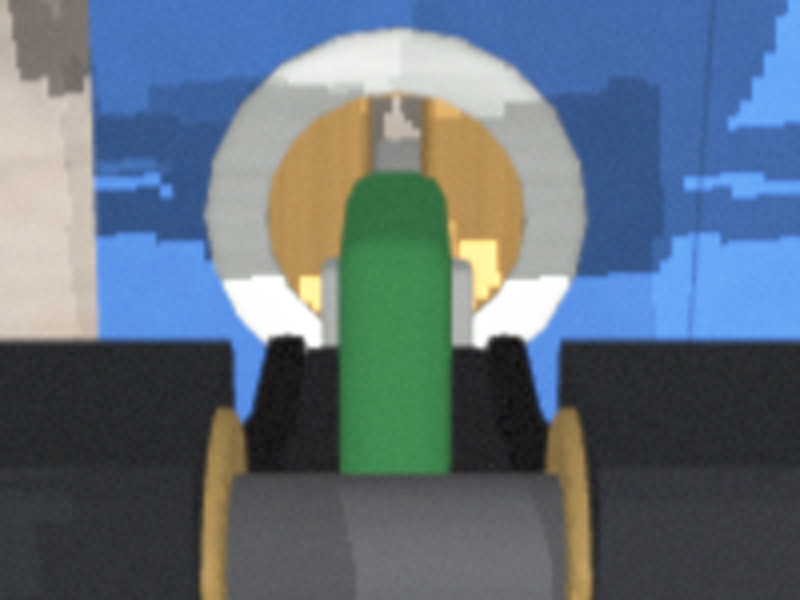

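The crop shows the green bow centred (crop col 395) over the slot (col 397) and bezel (col 395), with yaw aligned. Descending gently.

Call:
servo_tool([
  [0, 0, -8],
  [0, 0, -6],
  [0, 0, -4],
  [0, 0, -4],
  [0, 0, 0],
  [0, 0, 0],
], grip=[1, 1, 1, 1, 1, 1], roll=[0, 0, 0, 0, 0, 0])

```text
time: 7.72
ee_pos: [0.6294, -0.1297, 0.1543]
ee_rot: [3.142, -0.001, 3.067]
force: [-0.4, 0.0, -0.9]
width: 0.0098
grip_force: 40.0
```

Call:
servo_tool([
  [0, 0, -10],
  [0, 0, -10],
  [0, 0, -10],
  [0, 0, -10],
  [0, 0, -6],
  [0, 0, -2],
  [0, 0, 0],
  [0, 0, 0],
], grip=[1, 1, 1, 1, 1, 1, 1, 1], roll=[0, 0, 0, 0, 0, 0, 0, 0])

```text
time: 8.38
ee_pos: [0.6297, -0.1299, 0.1068]
ee_rot: [-3.142, 0.0, 3.067]
force: [0.1, -1.1, -1.1]
width: 0.0095
grip_force: 40.0
```

Call:
servo_tool([
  [0, 0, -1],
  [0, 0, -1],
  [0, 0, -1],
  [0, 0, 0],
  [0, 0, 0],
], grip=[1, 1, 1, 1, 1], roll=[0, 0, 0, 0, 0])

```text
time: 8.8
ee_pos: [0.63, -0.1298, 0.1049]
ee_rot: [3.141, 0.001, 3.067]
force: [-2.1, 0.6, 6.8]
width: 0.0095
grip_force: 40.0
```

Call:
servo_tool([
  [0, 0, 0],
  [0, 0, 0],
  [0, 0, 0],
  [0, 0, 0],
  [0, 0, 0],
  [0, 0, 0],
], grip=[1, 1, 1, 1, 1, 1], roll=[-0.05, -0.05, -0.05, -0.03, 0, 0])

```text
time: 9.3
ee_pos: [0.6305, -0.1301, 0.1049]
ee_rot: [3.141, 0.002, 2.887]
force: [0.7, -0.0, 5.8]
width: 0.0103
grip_force: 40.0
```

```bash
python3 -c "
from cell import *
o=observe();print(o['moment'],o['force'],o['ee_rot'])"
```

```text
[-0.10465487  0.09541396  0.06960369] [ 7.46767658e-01 -4.07990600e-03  5.80700928e+00] [3.14131647e+00 2.41052702e-03 2.88669293e+00]
```

Call:
servo_tool([
  [0, 0, 0],
  [0, 0, 0],
  [0, 0, 0],
  [0, 0, 0],
], grip=[1, 1, 1, 1], roll=[-0.03, -0.03, 0, 0])

```text
time: 9.63
ee_pos: [0.6305, -0.13, 0.1049]
ee_rot: [3.141, 0.002, 2.827]
force: [0.5, -0.4, 6.6]
width: 0.0095
grip_force: 40.0
```

```bash
python3 -c "
from cell import *
o=observe();print(o['moment'],o['force'],o['ee_rot'])"
```

```text
[-0.04100039  0.16260379  0.04596567] [ 0.47435736 -0.37494606  6.62116313] [3.14108764e+00 2.40220596e-03 2.82675979e+00]
```

Call:
servo_tool([
  [0, 0, 0],
  [0, 0, 0],
  [0, 0, 0],
  [0, 0, 0],
], grip=[1, 1, 1, 1], roll=[-0.03, -0.03, 0, 0])

```text
time: 9.97
ee_pos: [0.6305, -0.13, 0.1049]
ee_rot: [3.141, 0.002, 2.767]
force: [-0.5, -0.2, 5.1]
width: 0.0097
grip_force: 40.0
```

```bash
python3 -c "
from cell import *
o=observe();print(o['moment'],o['force'],o['ee_rot'])"
```

```text
[-0.05949117  0.08945357  0.0336706 ] [-0.46451754 -0.17086393  5.05061915] [3.14088343e+00 2.34731001e-03 2.76676669e+00]
```

Call:
servo_tool([
  [0, 0, 0],
  [0, 0, 0],
  [0, 0, 0],
  [0, 0, 0],
], grip=[1, 1, 1, 1], roll=[-0.03, -0.03, 0, 0])

```text
time: 10.3
ee_pos: [0.6305, -0.1299, 0.1049]
ee_rot: [3.141, 0.002, 2.707]
force: [0.3, 0.9, 5.3]
width: 0.0093
grip_force: 40.0
```

```bash
python3 -c "
from cell import *
o=observe();print(o['moment'],o['force'],o['ee_rot'])"
```

```text
[-0.09030615  0.1248715   0.12961265] [0.34859664 0.92167012 5.34713959] [3.14070889e+00 2.29404028e-03 2.70695018e+00]
```

Call:
servo_tool([
  [0, 0, 0],
  [0, 0, 0],
  [0, 0, 0],
  [0, 0, 0],
], grip=[1, 1, 1, 1], roll=[-0.03, -0.03, 0, 0])

```text
time: 10.63
ee_pos: [0.6305, -0.1299, 0.1049]
ee_rot: [3.141, 0.002, 2.647]
force: [-0.9, 0.9, 5.2]
width: 0.0092
grip_force: 40.0
```

```bash
python3 - <<'E'
from h import *
o=observe();print(o['moment'],o['force'],o['ee_rot'])
im=get_image("wrist"); cv2.imwrite("pics/w5.png",cv2.resize(im[150:340,200:440],(720,570)))
cv2.imwrite("pics/top5.png",get_image("top"))
E
```

```text
[0.01327125 0.06317095 0.01577371] [-0.9276155   0.9454681   5.22873932] [3.14054219e+00 2.18649668e-03 2.64676478e+00]
```

View pics/w5.png

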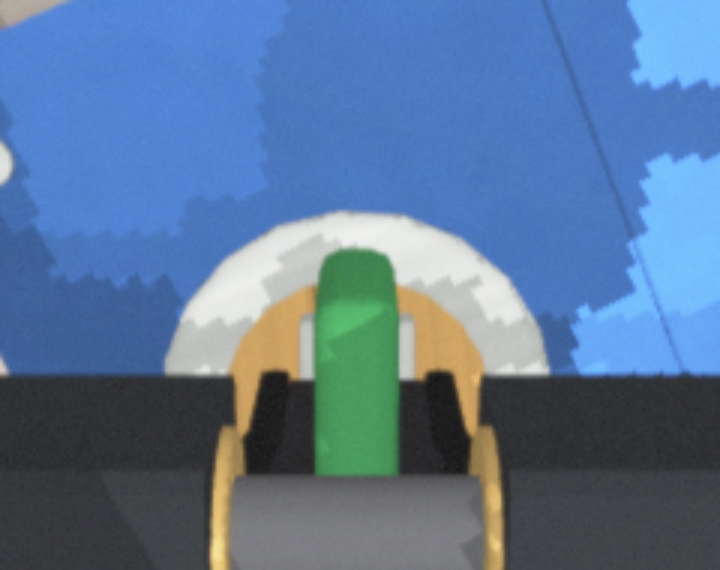

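The crop shows the bow turned with the gripper, 0.42 rad from the slot's start and with no resistance. That is already past the wards of a wrong key, so I continue.

Call:
servo_tool([
  [0, 0, 0],
  [0, 0, 0],
  [0, 0, 0],
  [0, 0, 0],
  [0, 0, 0],
], grip=[1, 1, 1, 1, 1], roll=[-0.04, -0.04, -0.04, 0, 0])

```text
time: 11.15
ee_pos: [0.6306, -0.1297, 0.1049]
ee_rot: [3.14, 0.002, 2.527]
force: [0.7, 1.0, 6.0]
width: 0.0098
grip_force: 40.0
```

```bash
python3 -c "
from cell import *
o=observe();print(o['moment'],o['force'],o['ee_rot'])"
```

```text
[0.00735312 0.03012883 0.08837761] [0.73283599 1.00277949 6.04602567] [3.14013984e+00 2.08379246e-03 2.52698016e+00]
```

Call:
servo_tool([
  [0, 0, 0],
  [0, 0, 0],
  [0, 0, 0],
  [0, 0, 0],
  [0, 0, 0],
], grip=[1, 1, 1, 1, 1], roll=[-0.04, -0.04, -0.04, 0, 0])

```text
time: 11.57
ee_pos: [0.6306, -0.1298, 0.1049]
ee_rot: [3.14, 0.002, 2.407]
force: [-0.1, 0.3, 6.3]
width: 0.0098
grip_force: 40.0
```

```bash
python3 - <<'E'
from h import *
o=observe();print(o['moment'],o['force'],o['ee_rot'])
im=get_image("top"); a=cv2.imread("pics/top0.png")[140:240,160:290]
d=im[140:240,160:290]; cv2.imwrite("pics/top6.png",cv2.resize(np.hstack([a,d]),None,fx=3,fy=3))
E
```

```text
[ 0.06450898  0.11003142 -0.04258623] [-0.12691625  0.292345    6.3177476 ] [3.13982563e+00 1.88058253e-03 2.40678104e+00]
```

View pics/top6.png

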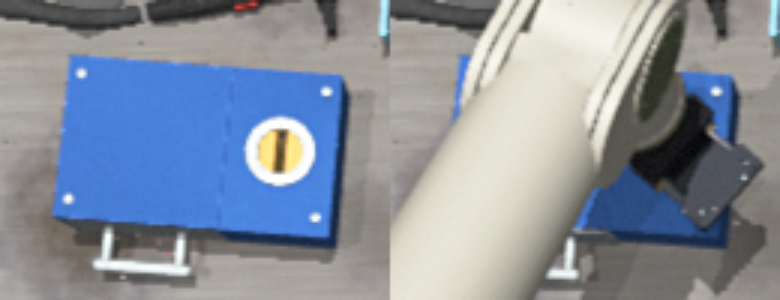

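The top crop shows the handle bar's end still at its first place (crop row ~270), so the drawer is shut at 0.66 rad. Continuing.

Call:
servo_tool([
  [0, 0, 0],
  [0, 0, 0],
  [0, 0, 0],
  [0, 0, 0],
  [0, 0, 0],
  [0, 0, 0],
  [0, 0, 0],
  [0, 0, 0],
], grip=[1, 1, 1, 1, 1, 1, 1, 1], roll=[-0.04, -0.04, -0.04, -0.04, -0.04, -0.02, 0, 0])

```text
time: 12.28
ee_pos: [0.6308, -0.1297, 0.1049]
ee_rot: [3.139, 0.002, 2.187]
force: [0.3, 0.6, 5.0]
width: 0.0097
grip_force: 40.0
```

```bash
python3 - <<'E'
from h import *
o=observe();print(o['moment'],o['force'],o['ee_rot'])
im=get_image("top"); a=cv2.imread("pics/top0.png"); cv2.imwrite("pics/top7.png",im)
for q in(a,im):
    h=cv2.cvtColor(q,cv2.COLOR_BGR2HSV)[205:270,180:230]; m=cv2.inRange(h,(0,0,195),(179,40,255)); 
    print([(i+205,int(n)) for i,n in enumerate((m>0).sum(1)) if n>5])
E
```

```text
[ 0.01051289 -0.10424217  0.02902262] [0.33101804 0.5826042  4.96626833] [3.13915960e+00 1.62138450e-03 2.18705499e+00]
[(226, 6), (227, 18), (228, 30), (229, 30), (230, 19)]
[(205, 30), (206, 29), (207, 28), (208, 28), (209, 28), (210, 27), (211, 26), (212, 25), (213, 25), (214, 24), (215, 23), (216, 23), (217, 22), (218, 22), (219, 21), (220, 20), (221, 20), (222, 19), (223, 21), (224, 21), (225, 21), (226, 21), (227, 21), (228, 21), (229, 23), (230, 24), (231, 25), (232, 31), (233, 21), (234, 13), (235, 11), (236, 10), (237, 10), (238, 9), (239, 10), (240, 10), (241, 7), (242, 10), (243, 7), (247, 10), (248, 18), (249, 17), (250, 6)]
```

The handle bar moved from rows 226–230 to rows 247–250, about 5 cm: the drawer has sprung out. Releasing and retreating.

Call:
servo_tool([
  [0, 0, 0],
  [0, 0, 0],
  [0, 0, 0],
  [0, 0, 0],
  [0, 0, 0],
  [0, 0, 0],
  [0, 0, 0],
  [0, 0, 0],
  [0, 0, 0],
  [0, 0, 0],
  [0, 0, 0],
  [0, 0, 0],
], grip=[0, 0, 0, 0, 0, 0, 0, 0, 0, 0, 0, 0], roll=[0, 0, 0, 0, 0, 0, 0, 0, 0, 0, 0, 0])

```text
time: 13.33
ee_pos: [0.6296, -0.1297, 0.1036]
ee_rot: [3.142, -0.0, 2.187]
force: [0.1, 0.3, -0.6]
width: 0.0813
grip_force: 0.0
```

Call:
servo_tool([
  [0, 0, 10],
  [0, 0, 20],
  [0, 0, 30],
  [0, 0, 30],
  [0, 0, 30],
  [0, 0, 30],
  [-10, 35, 0],
  [-10, 35, 0],
  [-10, 35, 0],
  [-10, 35, 0],
  [-10, 35, 0],
  [-10, 35, 0],
  [0, 0, 0],
  [0, 0, 0],
], grip=[0, 0, 0, 0, 0, 0, 0, 0, 0, 0, 0, 0, 0, 0], roll=[0, 0, 0, 0, 0, 0, 0, 0, 0, 0, 0, 0, 0, 0])

```text
time: 14.5
ee_pos: [0.5691, 0.0828, 0.2542]
ee_rot: [3.141, -0.001, 2.191]
force: [0.3, -0.5, 0.3]
width: 0.0868
grip_force: 0.0
```

```bash
python3 - <<'E'
from h import *
o=observe();print(o['force'],o['ee_pos'],o['time'])
a=get_image("side"); cv2.imwrite("pics/side8.png",a)
b=get_image("top")
cv2.imwrite("pics/end.png",np.hstack([cv2.resize(a[170:330,200:420],(440,320),interpolation=2),cv2.resize(b[140:300,160:340],(360,320),interpolation=2)]))
E
```

```text
[ 0.27489117 -0.48889062  0.29556947] [0.56911553 0.08278458 0.25424088] 14.5
```

View pics/end.png

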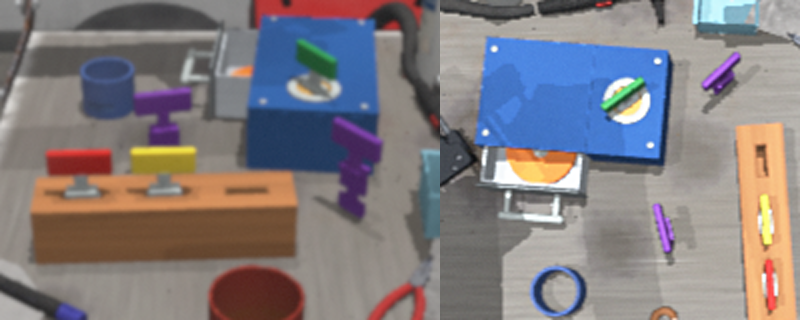

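The final views show the drawer out at (535,180), the green key seated and turned in the lock at (623,95), and the red and yellow keys still upright in the rack.

```bash
python3 -c "
from cell import *
print(close_job())"
```

```text
the job is handed in; nothing more can be done
None
```

The green key, tried first, turned the lock and the drawer sprang out; it stays fully down in the lock, released, red and yellow were never moved from the rack, and the job is handed in at about 15 s of the 72 s allowed.

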